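# Stow the crushed can's tray under the chute lips, flush with the tray inside

### The job

Put the crushed can into the loose black tray that has the tab, while that tray is still out on the bench. Then slide the tray, nose first, through the flap and under the lips of the steel side chute until it pushes the short tray inside against the end stop and sits flush against it, with no gap left. Leave the bottle, the intact can, the jar, the tin, the saucer, the wrench and the tape roll where they are.

Things in the scene. Friction and masses are not known exactly. Their poses are not given: they have to be found in the camera images.
- hood: Low steel side chute fixed to the bench, place and yaw varying. Origin on the bench, centre of its mouth; +y runs into the lane, x across. Walls leave 106 mm clear (x = +-53). Each has an inward lip 15 mm wide, underside 44, top 48 mm high: trays only slide in from the mouth, under the lips; open above between them. Flared guides 30 mm high widen the mouth to 130 mm at y = -25 mm.
- hood_stop (a point): Centre of the face of the chute's solid end stop, 180 mm along +y from the mouth, 16 mm up.
- hood_lintel (a point): Middle of the underside of the lintel that bridges the chute's mouth: 66 mm above the bench (top 76 mm), 12 mm deep along the lane (y 0 to 12 mm), 138 mm wide overall.
- flap (a joint): Light steel flap hanging from the lintel in the mouth, 70 mm wide, hinge 64 mm high, lower edge 28 mm high. Value in rad: 0 hangs shut, grows to 1.45 as it swings inward (+y of the chute); it never swings outward. The tray's nose pushes it up and it drags over tray and can.
- tray: The loose open black plastic tray with a tab, out on the bench to the right of the chute. 100 mm wide (x), 130 mm long (y), 32 mm high, walls and floor 4 mm thick; 0.18 kg. Origin at the centre of its underside, z up; own +y points to its nose (the end that goes into the chute first), the grip tab is on the -y end.
- tray_tab (a point): Grip point on the tray's tab, 93 mm from the tray's origin along -y, 26 mm above its underside. The tab is an upright fin 12 mm thick (tray x), reaching from 65 to 110 mm behind the origin, 4 to 38 mm high: pinch it from above across its thickness, fingers closing along tray x.
- tray_nose (a point): Centre of the outer face of the tray's nose wall (65 mm ahead of its origin along +y, 16 mm up).
- inner_tray: Shorter loose open black plastic tray without a tab, already in the chute's lane, under the lips, 20 to 60 mm short of the end stop and slightly skewed: 100 mm wide (x), 80 mm long (y), 32 mm high; 0.14 kg. Origin at the centre of its underside; own +y points roughly to the end stop.
- inner_front (a point): Centre of the inner tray's face that looks to the mouth (16 mm up); the tray's nose must butt against it.
- inner_back (a point): Centre of the inner tray's face that looks to the end stop (16 mm up).
- can: Empty aluminium drink can crushed flat, lying on the bench between the tray and the chute's mouth, any yaw: 75 mm long (own x), 48 mm wide (own y), 30 mm high; 20 g. Origin at the centre of its underside, z up. Grip across its 48 mm width.
- bottle: Bystander: green glass bottle standing upright, 62 mm across, 200 mm high, on the far side of the chute's approach. Origin at the centre of its underside.
- drink_can: Bystander: full, undamaged aluminium drink can standing upright, 65 mm across, 115 mm high, near or far side of the chute or beside its approach (changes places with the jar and the tin). Origin at the centre of its underside.
- jar: Bystander: glass jar with steel lid standing upright, 66 mm across, 85 mm high (changes places with the intact can and the tin). Origin at the centre of its underside.
- tin: Bystander: closed steel paint tin standing upright, 67 mm across, 72 mm high (changes places with the intact can and the jar). Origin at the centre of its underside.
- saucer: Bystander: white ceramic saucer with a chipped rim, 132 mm across, 16 mm high, beyond the tray. Origin at the centre of its underside.
- wrench: Bystander: steel wrench, 170 mm long, lying left of the chute.
- tape: Bystander: cardboard tape core, 90 mm across, 24 mm high, lying left of the chute.

How it is judged (in metres and radians):
On the way:
1. the crushed can lies flat in the tray with the tab while the whole tray is still outside the chute's mouth (x of can in the frame of tray between -0.04 and 0.04 m and y of can in the frame of tray between -0.055 and 0.055 m and z of can in the frame of tray between -0.005 and 0.012 m and y of tray_nose in the frame of hood below 0 m), for 0.2 s.
At the end, for the whole second after the job is handed in: The crushed can lies flat in the tabbed tray; that tray is flat in the lane, centred within 6 mm and square within 3 degrees, its nose butted to the short tray with under 3 mm gap, and the short tray is within 3 mm of the end stop. Both trays and the can are at rest (x of can in the frame of tray between -0.04 and 0.04 m and y of can in the frame of tray between -0.055 and 0.055 m and z of can in the frame of tray between -0.005 and 0.012 m and y of tray_nose in the frame of inner_front above -0.003 m and x of tray_nose in the frame of inner_front between -0.008 and 0.008 m and y of inner_back in the frame of hood above 0.177 m and x of tray in the frame of hood between -0.006 and 0.006 m and angle between the y axis of tray and the y axis of hood, either way round below 0.05 rad and angle between tray's own z axis and vertical below 0.04 rad and height (world z) of each of tray, inner_tray below 0.004 m and linear speed of each of tray, inner_tray, can below 0.01 m/s); the robot touches nothing.
It fails at once if a bystander (bottle, intact can, jar, tin, saucer, wrench, tape roll) is shifted by more than 15 mm or knocked over (distance of any of bottle, drink_can, jar, tin, saucer, wrench, tape from where it was at the start of the episode above 0.015 m or angle between any of bottle, drink_can, jar, tin's own z axis and vertical above 0.35 rad).
It also fails if it takes over 58 s, if anything falls off the work surface, if the arm or the gripper's body presses on something with over 40 N, if the wrist force passes 120 N, or if a joint passes its speed limit or range.

### The arm

A 6-joint arm with a two-finger parallel gripper is mounted at the origin on the work surface. World frame = base frame: x ahead of the robot, y to its left, z up, the work surface at z = 0. Lengths are in m, angles in degrees, forces in N, time in s.
With the tool pointing down it reaches from about 0.35 to 0.725 m from the base axis. Payload 6 kg.
Tool frame: the origin (TCP) lies midway between the tips of the shut fingers; the grasp point (between the pads) lies 19 mm behind it; z points along the fingers, y is the line along which they close (so a half turn about z gives the same grasp; the last joint's range is limited). The gripper opens to 85 mm and grips with 20 to 120 N. Pads are 22 mm wide; open, the fingers measure 114 mm over their backs; the gripper's body (76 mm by 85 mm) begins 54 mm behind the grasp point. The pads swing forward as they close: fully open they stand 13 mm farther back than shut.
Start: joints at [88.218, 2.303, 4.859, 0, -92.561, -19.12], TCP at [0.214, 0.561, 0.231] pointing down, gripper open.
Joint ranges: [-146.85, 146.85], [-73.84, 115.35], [-62.03, 85.46], [-188.31, 113.3], [-161.28, -10.13], [-171.36, 171.36]. Speed limits (degrees/s): [147.25, 147.25, 172.46, 180, 180, 180].

### API

Orientations are given as [roll, pitch, yaw] about the fixed x, y, z axes, in that order (R = Rz(yaw) Ry(pitch) Rx(roll)).
In Python, from station import env, imaging, models gives the robot as it stands. The module is installed in compiled form; this text tells all that it offers.
- The arm moves only by the tool apply_moves, never from a script. Its argument "moves" is a list of rows, each a list of 3 entries, a list of its own where there are three numbers: the turn, a rotation vector about the tool's x, y, z in degrees, then the shift along the tool's x, y, z in m, then the closure, from 0 (fully open) to 1 (shut). A call has 1 to 5 rows; each row is the pose to reach, as a shift and turn from the pose commanded when the call began, along the tool's axes at that moment; what a row does not reach only later rows make up. A row lasts 1/8 s, in which the tool goes at most 62.5 mm and 10.7 degrees, less where a joint would pass 70% of its speed; a pose out of reach is approached as far as the arm can. A call with a gripper value outside its range is refused whole. The fingers move at their own pace and stop on an object; the grip force is fixed at half the most. Time passes only in rows, so rows that repeat a pose let the fingers close. It gives the time, the measured TCP pose, the force, the opening and the grip force at its end, in the units of the state.
- env.sense(): the state, without advancing time (a new reading comes with each control period).
- imaging.get_image(name): name is "scene" or "top" or "wrist"; returns the picture (384x512x3 uint8, red, green, blue); there is no depth.
- imaging.camera_info(name): a dict with "fx", "fy", "cx", "cy" (pixels), "world_from_camera" (4x4, takes a point from camera to world coordinates). Camera axes: x right, y down, z forward; pixel columns grow to the right and rows downward; lengths in m; the calibration is good to about 2 mm. A picture is of the moment at which its call begins: read the wrist's pose just before it. camera_info takes no time and is no camera call; for the wrist camera it gives the pose at the moment of the call.
- env.close_job(): hands the job in; it is judged then, once.
Trained networks look in the newest picture that a camera, given by its name, has taken for a name from the list of things; names that differ only in an ending like _2 or _b are one class to them, and where a whole thing is asked for, a point or a joint stands for the part that bears it (a point fixed in the world has none). Each returns a list of dicts, best first, with "confidence" (0 to 1); they miss things now and then, are a little off and sometimes report something else, mostly with a low value. They report only what shows in the picture. A call takes as long as a camera call.
- models.silhouettes(camera, name): "mask" (384x512 bool, what is visible of it) and "rect" ([left, top, width, height] in pixels, round what is visible of it).
- models.pinpoint(camera, name): "position" ([column, row] in pixels: a listed point, or the origin of a listed thing).
The state is a dict: "t": time; "joint_pos": joint angles; "joint_velocities": joint speeds; "effort": joint torques, N m; "tool_pos": TCP position; "orientation": TCP orientation; "wrist_force": force on the tool from outside, world axes, zero at the start; "torque": the same for the moment, N m; "opening": opening from 0.0 (shut) to 1.0 (fully open); "grip_force": force on a finger pad.
Only numpy, scipy, OpenCV 4.12 (cv2) and the standard library are available. Lean on these libraries where they do the work, as an engineer would, in place of code of your own. Each camera call takes 0.05 s, during which the arm holds its last target. There are 200 camera calls.

## Working session

There is one attempt and no reset: what is moved stays moved. The work goes in short steps, Python scripts to look and compute and a tool call to move; the robot and the scene stay as the last step left them, time stands still between calls to the robot, and variables do not carry over. Pictures are saved under pics/ and viewed, at most 10 in all, crops included, and the job is handed in when it is done.

Besides the shell and the picture viewer there is one more tool, called after ">>>" in YAML: its name, and indented under it one key for each argument. apply_moves: Moves the arm, as the interface text tells. Its arguments: {"type":"object","properties":{"moves":{"type":"array","items":{"type":"array"}}},"required":["moves"]}

```bash
mkdir -p pics; cat > h.py <<'E'
import numpy as np, cv2
from station import env, imaging, models
from scipy.spatial.transform import Rotation as R
def ray(ci,p,z):
    T=np.array(ci["world_from_camera"]); d=T[:3,:3]@np.array([(p[0]-ci["cx"])/ci["fx"],(p[1]-ci["cy"])/ci["fy"],1])
    return T[:3,3]+d*(z-T[2,3])/d[2]
E
python3 - <<'E'
from h import *
print(env.sense())
ims=[]
for c in ["scene","top"]:
    im=imaging.get_image(c); ims.append(im); ci=imaging.camera_info(c)
    print(c,np.round(ci["world_from_camera"],3).tolist(),ci["fx"])
    for n,z in [("hood_stop",.016),("hood_lintel",.066),("hood",0),("tray",0),("tray_tab",.026),("tray_nose",.016),("can",0),("inner_front",.016),("inner_back",.016),("bottle",0),("drink_can",0),("jar",0),("tin",0),("saucer",0),("wrench",0),("tape",0)]:
        for r in models.pinpoint(c,n)[:1]: print(n,round(r["confidence"],2),np.round(r["position"]),np.round(ray(ci,r["position"],z),4)[:2])
cv2.imwrite("pics/a.png",cv2.cvtColor(np.vstack(ims)[:, :],cv2.COLOR_RGB2BGR)[:, :] if 0 else cv2.resize(cv2.cvtColor(np.hstack(ims),cv2.COLOR_RGB2BGR),(800,300)))
cv2.imwrite("pics/top.png",cv2.cvtColor(ims[1],cv2.COLOR_RGB2BGR))
E
```

```text
{'t': 0.0, 'joint_pos': array([ 8.82164502e+01,  2.33952100e+00,  4.80048560e+00, -2.65905967e-02,
       -9.25615555e+01, -1.91191596e+01]), 'joint_velocities': array([ 0.0347669 , -0.03875191, -0.05090291, -0.09255944,  0.01791467,
       -0.04712312]), 'effort': array([ 5.01876752e-05, -3.68197060e+01,  3.47411370e+01,  6.93230823e+00,
       -5.40652181e-03, -9.47716956e-06]), 'tool_pos': array([0.21387915, 0.5602255 , 0.23025255]), 'orientation': array([ 1.79896257e+02, -7.84616264e-03, -2.09015372e+01]), 'wrist_force': array([-0.4591657 , -0.80598924,  0.30861337]), 'torque': array([-0.01493582,  0.02309717,  0.02882898]), 'grip_force': 0.0, 'opening': 0.9991037446503412}
scene [[-0.785, 0.41, -0.465, 1.115], [0.619, 0.504, -0.602, 0.734], [-0.012, -0.761, -0.649, 0.796], [0.0, 0.0, 0.0, 1.0]] 412.3041894096889
hood_stop 0.61 [329. 247.] [0.5639 0.2918]
hood_lintel 0.68 [305. 230.] [0.6075 0.2455]
hood 0.62 [278. 214.] [0.5757 0.1084]
tray 0.82 [210. 147.] [ 0.5446 -0.2842]
tray_tab 0.61 [208. 126.] [ 0.5007 -0.3612]
tray_nose 0.6 [214. 157.] [ 0.5802 -0.2075]
can 0.71 [241. 19
[... 446 characters left out ...]
.072], [0.009, -0.102, -0.995, 1.39], [0.0, 0.0, 0.0, 1.0]] 420.79718282726446
hood_stop 0.82 [184. 204.] [0.5579 0.2998]
hood_lintel 0.75 [238. 199.] [0.5687 0.1219]
hood 0.78 [242. 200.] [0.5709 0.1111]
tray 0.75 [356. 212.] [ 0.5341 -0.2691]
tray_tab 0.87 [385. 221.] [ 0.5036 -0.3542]
tray_nose 0.7 [343. 199.] [ 0.5741 -0.2213]
inner_front 0.78 [228. 201.] [0.5658 0.1555]
inner_back 0.89 [200. 203.] [0.5592 0.2479]
bottle 0.93 [266. 145.] [0.7566 0.0296]
drink_can 0.71 [226. 157.] [0.716  0.1644]
jar 0.86 [239. 248.] [0.4132 0.1168]
tin 0.59 [289. 230.] [ 0.4745 -0.0453]
saucer 0.74 [363. 164.] [ 0.6947 -0.2956]
wrench 0.61 [140. 241.] [0.4364 0.4416]
tape 0.72 [148. 179.] [0.6398 0.4226]
```

View pics/top.png

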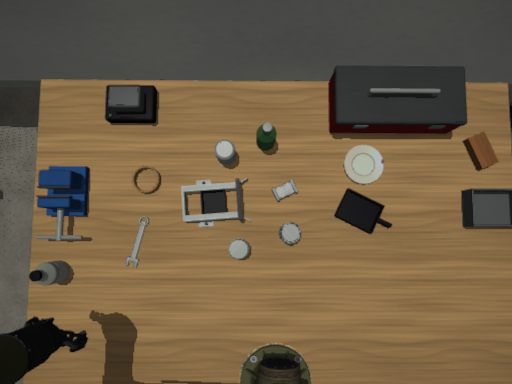

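View pics/a.png

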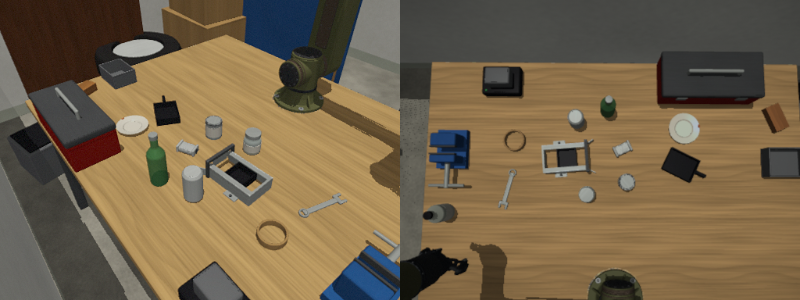

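The top view shows the chute around (212,202) with its mouth at column ~240, the crushed can at (285,190), and the tray at (360,211) with its tab at (388,223). The tin (290,233), jar (239,249) and bottle (266,137) stand beside the approach. Next I'll move above the can and tray to measure with the wrist camera.

```bash
cat >> h.py <<'E'
def go(pos,yaw,roll=180,pitch=0):
    s=env.sense(); R0=R.from_euler("xyz",s["orientation"],degrees=True); 
    R1=R.from_euler("xyz",[roll,pitch,yaw],degrees=True)
    print("from",np.round(s["tool_pos"],4),np.round(s["orientation"],2),"turn",np.round((R0.inv()*R1).as_rotvec(degrees=True),2),"shift",np.round(R0.inv().apply(np.array(pos)-s["tool_pos"]),4))
E
python3 - <<'E'
from h import *
ci=imaging.camera_info("wrist"); s=env.sense()
T=np.array(ci["world_from_camera"]);R0=R.from_euler("xyz",s["orientation"],degrees=True)
print("cam in tool",R0.inv().apply(T[:3,3]-s["tool_pos"]).round(3),R0.inv().apply(T[:3,2]).round(3),ci["fx"])
imaging.get_image("top");c=imaging.camera_info("top")
for n,z in [("can",.02),("tray",.03)]:
    for m in models.silhouettes("top",n)[:2]:
        pts=cv2.findContours(m["mask"].astype(np.uint8),0,1)[0]; pts=max(pts,key=len).reshape(-1,2)
        w=np.array([ray(c,p,z)[:2] for p in pts]); print(n,m["confidence"],m["rect"],cv2.minAreaRect((w*1000).astype(np.float32)))
go([.56,-.07,.35],-20)
E
```

```text
cam in tool [ 0.066  0.001 -0.143] [-0.262  0.001  0.965] 270.57920834227133
can 0.55 [272.5, 182.6, 26.1, 17.2] ((604.439208984375, -28.147216796875), (44.0653076171875, 76.72712707519531), 25.55086898803711)
tray 0.65 [333.2, 187.8, 52.6, 43.5] ((529.9920043945312, -288.35992431640625), (175.56338500976562, 102.4234619140625), 63.508705139160156)
tray 0.53 [182.2, 179.2, 67.7, 49.0] ((562.3632202148438, 199.25604248046875), (151.7341766357422, 212.68545532226562), 2.426234006881714)
from [0.214  0.5605 0.2312] [179.99  -0.   -20.9 ] turn [ 0.01 -0.   -0.9 ] shift [ 0.5481  0.4656 -0.1187]
```

>>> apply_moves:
  moves:
    - [[0,0,0],[0.047,0.034,0],0]
    - [[0,0,0],[0.095,0.068,0],0]
    - [[0,0,0],[0.142,0.102,0],0]
    - [[0,0,0],[0.19,0.136,0],0]
    - [[0,0,0],[0.237,0.17,0],0]

```text
t: 2.48
tool_pos: [0.3755, 0.3155, 0.2316]
orientation: [-180.0, -0.0, -20.9]
wrist_force: [0.6, 0.3, -0.8]
opening: 1.002
grip_force: 0.0
```

>>> apply_moves:
  moves:
    - [[0,0,0],[0.047,0.034,0],0]
    - [[0,0,0],[0.095,0.068,0],0]
    - [[0,0,0],[0.142,0.102,0],0]
    - [[0,0,0],[0.19,0.136,0],0]
    - [[0,0,0],[0.237,0.17,0],0]

```text
t: 3.1
tool_pos: [0.5364, 0.072, 0.2316]
orientation: [-180.0, -0.0, -20.9]
wrist_force: [-0.3, 0.1, -0.4]
opening: 0.996
grip_force: 0.0
```

>>> apply_moves:
  moves:
    - [[0,0,9],[0.03,0.02,0.01],0]
    - [[0,0,18],[0.06,0.04,0.02],0]
    - [[0,0,27],[0.1,0.071,0.04],0]
    - [[0,0,36],[0.1,0.071,0.06],0]
    - [[0,0,43.5],[0.1,0.071,0.08],0]

```text
t: 3.72
tool_pos: [0.6037, -0.0291, 0.1502]
orientation: [180.0, 0.0, -64.7]
wrist_force: [-0.4, 0.5, 0.4]
opening: 1.0
grip_force: 0.0
```

```bash
python3 - <<'E'
from h import *
im=imaging.get_image("wrist");c=imaging.camera_info("wrist");cv2.imwrite("pics/w1.png",cv2.cvtColor(im,cv2.COLOR_RGB2BGR))
print(env.sense()["t"])
for m in models.silhouettes("wrist","can")[:2]:
    pts=max(cv2.findContours(m["mask"].astype(np.uint8),0,1)[0],key=len).reshape(-1,2)
    for z in(.015,.03): print(m["confidence"],m["rect"],z,cv2.minAreaRect((np.array([ray(c,p,z)[:2] for p in pts])*1000).astype(np.float32)))
for r in models.pinpoint("wrist","can"): print(r, ray(c,r["position"],0))
go([.604,-.028,.002],-64.4)
E
```

```text
3.775
0.92 [227.4, 141.7, 51.4, 77.5] 0.015 ((603.8173828125, -29.39334487915039), (48.64122772216797, 80.28636169433594), 26.236141204833984)
0.92 [227.4, 141.7, 51.4, 77.5] 0.03 ((605.3035888671875, -32.66630935668945), (45.98402786254883, 75.90050506591797), 26.235889434814453)
{'position': [254.7, 179.0], 'confidence': 0.86} [ 0.60316725 -0.03055436  0.        ]
from [ 0.6031 -0.0284  0.1503] [ 1.7987e+02  2.0000e-02 -6.4280e+01] turn [0.13 0.02 0.12] shift [ 1.000e-04 -1.300e-03  1.483e-01]
```

>>> apply_moves:
  moves:
    - [[0,0,0],[0.001,0,0.06],0]
    - [[0,0,0],[0.001,0,0.115],0]
    - [[0,0,0],[0.001,0,0.147],0]
    - [[0,0,0],[0.001,0,0.147],0.8]
    - [[0,0,0],[0.001,0,0.147],0.8]

```text
t: 4.5
tool_pos: [0.6058, -0.0289, 0.0073]
orientation: [-179.8, -0.1, -64.3]
wrist_force: [0.2, -0.6, 1.4]
opening: 0.6
grip_force: 0.0
```

>>> apply_moves:
  moves:
    - [[0,0,0],[0,0,0],0.8]
    - [[0,0,0],[0,0,0],0.8]
    - [[0,0,0],[0,0,0],0.8]

```text
t: 4.88
tool_pos: [0.6061, -0.0288, 0.0078]
orientation: [-179.7, -0.1, -64.3]
wrist_force: [-1.0, 1.7, 6.6]
opening: 0.546
grip_force: 64.5
```

>>> apply_moves:
  moves:
    - [[0,0,0],[0,0,-0.05],0.8]
    - [[0,0,-9],[0.03,0.03,-0.1],0.8]
    - [[0,0,-18],[0.075,0.065,-0.12],0.8]
    - [[0,0,-28],[0.12,0.105,-0.12],0.8]
    - [[0,0,-38],[0.155,0.138,-0.12],0.8]

```text
t: 5.5
tool_pos: [0.5462, -0.2305, 0.1261]
orientation: [-179.9, -0.1, -26.1]
wrist_force: [0.7, -0.4, -0.5]
opening: 0.548
grip_force: 63.8
```

```bash
python3 - <<'E'
from h import *
s=env.sense();print(s["t"],s["opening"],s["grip_force"])
im=imaging.get_image("wrist");c=imaging.camera_info("wrist");cv2.imwrite("pics/w2.png",cv2.cvtColor(im,cv2.COLOR_RGB2BGR))
for cam in["wrist","top"]:
    if cam=="top": imaging.get_image(cam); c=imaging.camera_info(cam)
    for n,z in[("tray",0),("tray_tab",.026),("tray_nose",.016)]:
        for r in models.pinpoint(cam,n)[:1]: print(cam,n,r, ray(c,r["position"],z))
go([.537,-.268,.13],-26.5)
E
```

```text
5.5 0.5481745964005227 63.7536084651947
wrist tray {'position': [298.5, 171.9], 'confidence': 0.65} [ 0.53799525 -0.28048978  0.        ]
wrist tray_tab {'position': [400.0, 179.3], 'confidence': 0.75} [ 0.49771934 -0.36029606  0.026     ]
wrist tray_nose {'position': [229.9, 180.7], 'confidence': 0.64} [ 0.56239546 -0.21686053  0.016     ]
top tray {'position': [359.1, 211.7], 'confidence': 0.78} [ 0.53479722 -0.27845277  0.        ]
top tray_tab {'position': [380.7, 219.6], 'confidence': 0.97} [ 0.50805911 -0.34159356  0.026     ]
top tray_nose {'position': [339.0, 199.9], 'confidence': 0.85} [ 0.57237873 -0.20914556  0.016     ]
from [ 0.5471 -0.2276  0.1246] [-1.7999e+02 -2.0000e-02 -2.6350e+01] turn [-0.01 -0.02  0.15] shift [ 0.0089  0.0407 -0.0054]
```

View pics/w2.png

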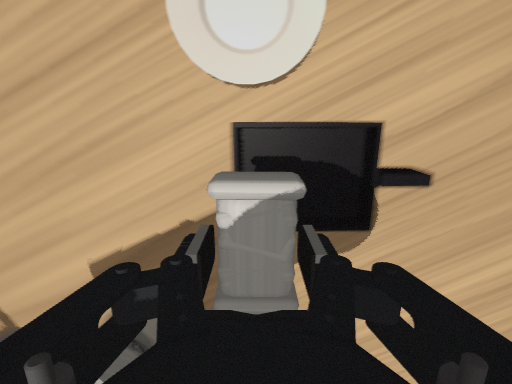

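The can hangs level in the fingers. The tray rim corners are at (233,122), (382,122) and (370,231), with the tab end at about (430,179). I'll compute the tray pose from these.

```bash
python3 - <<'E'
from h import *
c=imaging.camera_info("wrist")
P=[ray(c,p,.032)[:2] for p in[(233,122),(382,122),(370,231)]]+[ray(c,(430,178),.038)[:2]]
print(np.round(P,4)); A,B,C,D=P
print(np.linalg.norm(A-B),np.linalg.norm(B-C),"yaw",np.degrees(np.arctan2(*(A-B)[::-1]))-90,np.degrees(np.arctan2(*(B-C)[::-1])),"ctr",(A+C)/2)
E
```

```text
[[ 0.6118 -0.2392]
 [ 0.5562 -0.3518]
 [ 0.467  -0.3086]
 [ 0.4943 -0.371 ]]
0.12556373698705312 0.09910285704693579 yaw -26.305320396784552 -25.81823711037034 ctr [ 0.53939159 -0.27389996]
```

>>> apply_moves:
  moves:
    - [[0,0,0],[0.013,0.044,0.02],0.8]
    - [[0,0,0],[0.013,0.044,0.06],0.8]
    - [[0,0,0],[0.013,0.044,0.095],0.8]
    - [[0,0,0],[0.013,0.044,0.111],0.8]
    - [[0,0,0],[0.013,0.044,0.111],0.8]

```text
t: 6.52
tool_pos: [0.5392, -0.2733, 0.0135]
orientation: [180.0, -0.0, -26.3]
wrist_force: [-0.9, 0.2, 0.4]
opening: 0.548
grip_force: 65.6
```

>>> apply_moves:
  moves:
    - [[0,0,0],[0,0,0],0.25]
    - [[0,0,0],[0,0,0],0.25]
    - [[0,0,0],[0,0,0],0.25]
    - [[0,0,0],[0,0,-0.04],0.25]
    - [[0,0,0],[0,0,-0.09],0.25]

```text
t: 7.15
tool_pos: [0.5378, -0.2736, 0.1033]
orientation: [180.0, 0.1, -26.4]
wrist_force: [1.4, 0.5, 1.0]
opening: 0.747
grip_force: 0.0
```

>>> apply_moves:
  moves:
    - [[0,0,10],[0,0.02,-0.02],0.25]
    - [[0,0,20],[0,0.04,-0.02],0.25]
    - [[0,0,30],[0.001,0.06,-0.02],0.25]
    - [[0,0,40],[0.001,0.08,-0.02],0.25]
    - [[0,0,50],[0.002,0.093,-0.02],0.25]

```text
t: 7.78
tool_pos: [0.4986, -0.3587, 0.1236]
orientation: [-180.0, -0.0, -76.8]
wrist_force: [0.5, -0.4, 0.4]
opening: 0.749
grip_force: 0.0
```

>>> apply_moves:
  moves:
    - [[0,0,10],[0,0,0],0.5]
    - [[0,0,20],[0,0,0],0.5]
    - [[0,0,30],[0,0,0],0.5]
    - [[0,0,39.8],[0,0,0],0.5]
    - [[0,0,39.8],[0,0,0],0.5]

```text
t: 8.4
tool_pos: [0.4991, -0.358, 0.1235]
orientation: [-180.0, -0.0, -116.1]
wrist_force: [-0.6, 1.0, 0.1]
opening: 0.505
grip_force: 0.0
```

```bash
python3 - <<'E'
from h import *
im=imaging.get_image("wrist");c=imaging.camera_info("wrist");cv2.imwrite("pics/w3.png",cv2.cvtColor(im,cv2.COLOR_RGB2BGR))
for n,z in[("tray",0),("tray_tab",.026),("tray_nose",.016),("can",.004)]:
    for r in models.pinpoint("wrist",n)[:1]: print(n,r, ray(c,r["position"],z))
go([.498,-.3575,.007],-116.2)
E
```

```text
tray {'position': [255.2, 267.2], 'confidence': 0.98} [ 0.53987684 -0.27583361  0.        ]
tray_tab {'position': [257.0, 193.4], 'confidence': 0.9} [ 0.49816818 -0.35752758  0.026     ]
can {'position': [256.5, 266.4], 'confidence': 0.78} [ 0.53713251 -0.27822921  0.004     ]
from [ 0.4991 -0.3579  0.1234] [-1.800e+02 -1.000e-02 -1.161e+02] turn [-0.   -0.01  0.1 ] shift [1.000e-04 1.200e-03 1.164e-01]
```

View pics/w3.png

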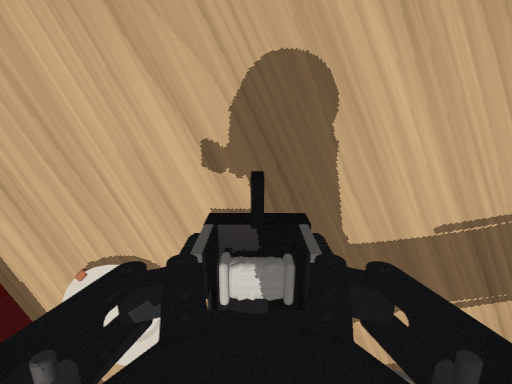

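The tab is vertical at (257,195), centred between the fingers, and the can lies flat in the tray. I'll descend and pinch.

>>> apply_moves:
  moves:
    - [[0,0,0],[0,0.001,0.055],0.5]
    - [[0,0,0],[0,0.001,0.1],0.5]
    - [[0,0,0],[0,0.001,0.115],0.5]
    - [[0,0,0],[0,0.001,0.115],1]
    - [[0,0,0],[0,0.001,0.115],1]

```text
t: 9.28
tool_pos: [0.4995, -0.3583, 0.011]
orientation: [-179.8, -0.0, -116.2]
wrist_force: [0.1, -0.0, -0.7]
opening: 0.132
grip_force: 59.1
```

>>> apply_moves:
  moves:
    - [[0,0,0],[0,0,0],1]
    - [[0,0,0],[0,0,0],1]
    - [[0,0,0],[0,0,0],1]

```text
t: 9.65
tool_pos: [0.4995, -0.3582, 0.0108]
orientation: [-179.8, -0.0, -116.2]
wrist_force: [0.4, -0.2, 6.5]
opening: 0.13
grip_force: 60.1
```

```bash
python3 - <<'E'
from h import *
im=imaging.get_image("top");c=imaging.camera_info("top")
sc=cv2.resize(im[165:245,165:325],(800,400),interpolation=cv2.INTER_CUBIC);cv2.imwrite("pics/chute.png",cv2.cvtColor(sc,cv2.COLOR_RGB2BGR))
for k in range(4):
  for cam in("top","scene"):
    imaging.get_image(cam);c=imaging.camera_info(cam)
    print(cam,[(n,round(r["confidence"],2),ray(c,r["position"],z)[:2].round(4).tolist()) for n,z in[("hood",0),("hood_stop",.016),("hood_lintel",.066),("inner_front",.016),("inner_back",.016)] for r in models.pinpoint(cam,n)[:1]])
E
```

```text
top [('hood', 0.86, [0.5729, 0.1151]), ('hood_stop', 0.62, [0.5656, 0.1221]), ('hood_lintel', 0.95, [0.5666, 0.1105]), ('inner_front', 0.76, [0.5674, 0.162]), ('inner_back', 0.76, [0.5575, 0.2436])]
scene [('hood', 0.69, [0.5713, 0.1083]), ('hood_stop', 0.71, [0.5648, 0.2906]), ('hood_lintel', 0.96, [0.5811, 0.1155]), ('inner_front', 0.75, [0.5705, 0.1685]), ('inner_back', 0.87, [0.5584, 0.2473])]
top [('hood', 0.57, [0.5642, 0.1117]), ('hood_stop', 0.65, [0.5583, 0.2991]), ('hood_lintel', 0.73, [0.5653, 0.12]), ('inner_front', 0.2, [0.5641, 0.2411]), ('inner_back', 0.64, [0.5706, 0.2464])]
scene [('hood', 0.74, [0.5697, 0.1193]), ('hood_stop', 0.67, [0.56, 0.2914]), ('hood_lintel', 0.52, [0.5919, 0.2757]), ('inner_front', 0.92, [0.5713, 0.1615]), ('inner_back', 0.84, [0.5543, 0.2402])]
top [('hood', 0.63, [0.438, 0.4499]), ('hood_stop', 0.87, [0.5554, 0.2922]), ('hood_lintel', 0.6, [0.5602, 0.1193]), ('inner_front', 0.98, [0.5661, 0.1591]), ('inner_back', 0.82, [0.5677, 0.2415])]
scene [('hood', 0.83, [0.5795, 0.1176]), ('hood_stop', 0.72, [0.5636, 0.2877]), ('hood_lintel', 0.58, [0.5713, 0.1121]), ('inner_front', 0.6, [0.5723, 0.1666]), ('inner_back', 0.85, [0.5664, 0.2582])]
top [('hood', 0.95, [0.5685, 0.121]), ('hood_stop', 0.93, [0.5602, 0.2959]), ('hood_lintel', 0.83, [0.5589, 0.1165]), ('inner_front', 0.55, [0.5707, 0.1624]), ('inner_back', 0.77, [0.5733, 0.2429])]
scene [('hood', 0.77, [0.5732, 0.1114]), ('hood_stop', 0.66, [0.5652, 0.2843]), ('hood_lintel', 0.86, [0.5715, 0.1181]), ('inner_front', 0.61, [0.5758, 0.1705]), ('inner_back', 0.65, [0.5648, 0.2506])]
```

View pics/chute.png

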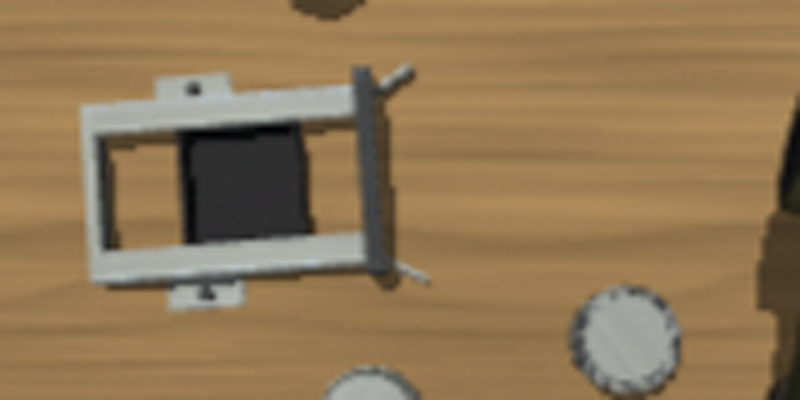

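In the 5x crop, the chute's outer corners are at (82,105) and (92,283), the lintel runs from (362,68) to (380,272), and the lips' inner edges run (105,135)–(355,117) and (108,250)–(362,235). The inner tray is at (247,183).

```bash
python3 - <<'E'
from h import *
c=imaging.camera_info("top")
def W(u,v,z): return ray(c,(165+u/5-.4,165+v/5-.4),z)[:2]
ang=lambda a,b:np.degrees(np.arctan2(-(b-a)[0],(b-a)[1]))
tl,bl=W(82,105,.048),W(92,283,.048); tr,br=W(352,87,.048),W(370,265,.048)
print("outer",tl,bl,tr,br,"far mid",(tl+bl)/2,"w",np.linalg.norm(tl-bl),"ang",ang(tr,tl),ang(br,bl))
a,b=W(355,117,.048),W(105,135,.048);d,e=W(362,235,.048),W(108,250,.048)
print("inner",ang(a,b),ang(d,e),"mids",(a+d)/2,(b+e)/2,np.linalg.norm(a-d),ang((a+d)/2,(b+e)/2))
l1,l2=W(362,68,.076),W(380,272,.076);print("lintel",(l1+l2)/2,np.linalg.norm(l1-l2),ang(l2,l1)-270)
E
```

```text
outer [0.61343661 0.30401693] [0.4995925  0.29513615] [0.62591254 0.13108703] [0.51175894 0.11858125] far mid [0.55651456 0.29957654] w 0.114189975174632 ang 4.126420491419382 3.9420346340404624
inner 4.419901012259848 3.629256187754323 mids [0.56869134 0.12641313] [0.55738742 0.28715153] 0.07586230416688802 4.022701453666803
lintel [0.57043673 0.11750022] 0.12877851869129614 -354.50570927947206
```

>>> apply_moves:
  moves:
    - [[0,0,-2],[-0.01,0,0],1]
    - [[0,0,-5],[-0.03,-0.002,0],1]
    - [[0,0,-10],[-0.05,-0.004,0],1]
    - [[0,0,-15],[-0.075,-0.006,0],1]
    - [[0,0,-20],[-0.1,-0.009,0],1]

```text
t: 12.72
tool_pos: [0.5515, -0.2727, 0.0108]
orientation: [-179.8, -0.2, -96.0]
wrist_force: [-2.2, -5.0, 5.7]
opening: 0.131
grip_force: 60.1
```

```bash
python3 - <<'E'
from h import *
s=env.sense();print(s["t"],s["opening"],s["wrist_force"])
go([.5927,-.2052,.0095],-85.9)
E
```

```text
12.725 0.1311232801218416 [-2.20738462 -4.95230385  5.74066238]
from [ 0.5515 -0.2727  0.0108] [-1.7984e+02 -1.6000e-01 -9.6040e+01] turn [ -0.15  -0.17 -10.14] shift [-0.0715 -0.0338  0.0012]
```

>>> apply_moves:
  moves:
    - [[0,0,-2.5],[-0.017,-0.008,0],1]
    - [[0,0,-5],[-0.035,-0.017,0],1]
    - [[0,0,-7.5],[-0.053,-0.025,0],1]
    - [[0,0,-10],[-0.071,-0.034,0],1]
    - [[0,0,-10],[-0.071,-0.034,0],1]

```text
t: 13.35
tool_pos: [0.5939, -0.2042, 0.0108]
orientation: [-179.8, -0.1, -86.1]
wrist_force: [-0.4, 2.4, 7.2]
opening: 0.133
grip_force: 60.2
```

```bash
python3 - <<'E'
from h import *
s=env.sense();print(s["t"],s["opening"],s["wrist_force"])
im=imaging.get_image("wrist");t=imaging.get_image("top")
c=imaging.camera_info("top")
p=cv2.resize(t[165:245,165:325],(800,400),interpolation=cv2.INTER_CUBIC)
w=cv2.resize(im[130:330,50:462],(412,200))
v=np.zeros((600,800,3),np.uint8);v[:400]=p;v[400:,:412]=w
cv2.imwrite("pics/st.png",cv2.cvtColor(v,cv2.COLOR_RGB2BGR))
for n,z in[("tray",0),("tray_nose",.016),("tray_tab",.026)]:
    print([(n,r["confidence"],ray(c,r["position"],z).round(4)) for r in models.pinpoint("top",n)[:1]])
go([.585,-.095,.0095],-85.9)
E
```

```text
13.35 0.1327413981589354 [-0.42148144  2.41319788  7.16901792]
[('tray', 0.61, array([ 0.5855, -0.1102,  0.    ]))]
[('tray_nose', 0.69, array([0.5735, 0.1143, 0.016 ]))]
[('tray_tab', 0.55, array([ 0.599 , -0.1971,  0.026 ]))]
from [ 0.5938 -0.2043  0.0108] [-1.7974e+02 -2.0000e-02 -8.6160e+01] turn [-0.26 -0.02 -0.26] shift [-0.1097  0.0015  0.0012]
```

View pics/st.png

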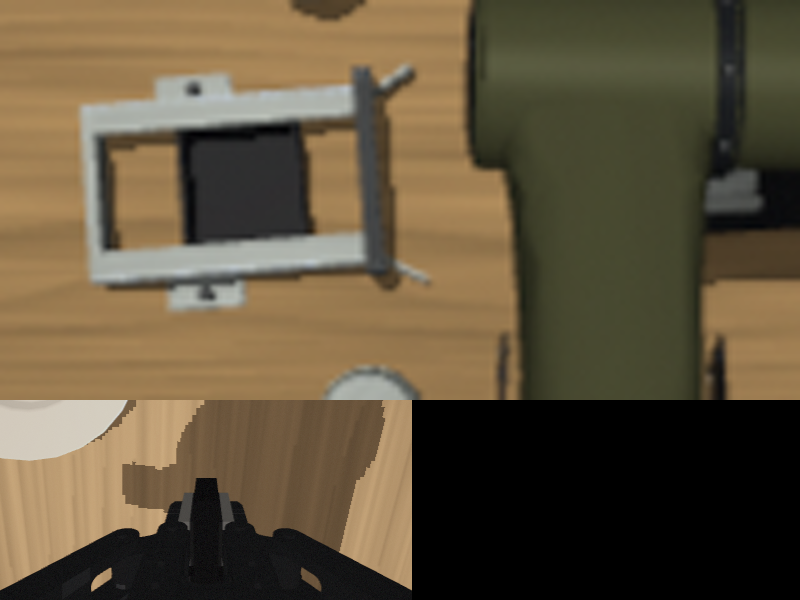

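>>> apply_moves:
  moves:
    - [[0,0,0],[-0.022,0,0],1]
    - [[0,0,0],[-0.045,0,0],1]
    - [[0,0,0],[-0.07,0.001,0],1]
    - [[0,0,0],[-0.095,0.001,0],1]
    - [[0,0,0],[-0.11,0.001,0],1]

```text
t: 14.22
tool_pos: [0.5849, -0.0953, 0.0108]
orientation: [-179.8, -0.1, -86.2]
wrist_force: [0.9, -5.7, 5.9]
opening: 0.129
grip_force: 60.0
```

```bash
python3 - <<'E'
from h import *
s=env.sense();print(s["t"],s["opening"],s["wrist_force"])
im=imaging.get_image("scene");c=imaging.camera_info("scene")
v=cv2.resize(im[140:290,200:380],(720,600),interpolation=cv2.INTER_CUBIC)
cv2.imwrite("pics/sc.png",cv2.cvtColor(v,cv2.COLOR_RGB2BGR))
for n,z in[("tray",0),("tray_nose",.016),("tray_tab",.026),("can",.004)]:
    print([(n,r["confidence"],ray(c,r["position"],z).round(4)) for r in models.pinpoint("scene",n)[:1]])
go([.5785,.0,.0095],-85.9)
E
```

```text
14.225 0.1291142163762686 [ 0.93701741 -5.66767977  5.93361563]
[('tray', 0.63, array([0.5801, 0.0007, 0.    ]))]
[('tray_nose', 0.82, array([0.5863, 0.0662, 0.016 ]))]
[('tray_tab', 0.71, array([ 0.5834, -0.0891,  0.026 ]))]
[('can', 0.54, array([0.6395, 0.4298, 0.004 ]))]
from [ 0.5849 -0.094   0.0106] [-1.798e+02  5.000e-02 -8.613e+01] turn [-0.2   0.05 -0.23] shift [-0.0942  0.      0.0012]
```

View pics/sc.png

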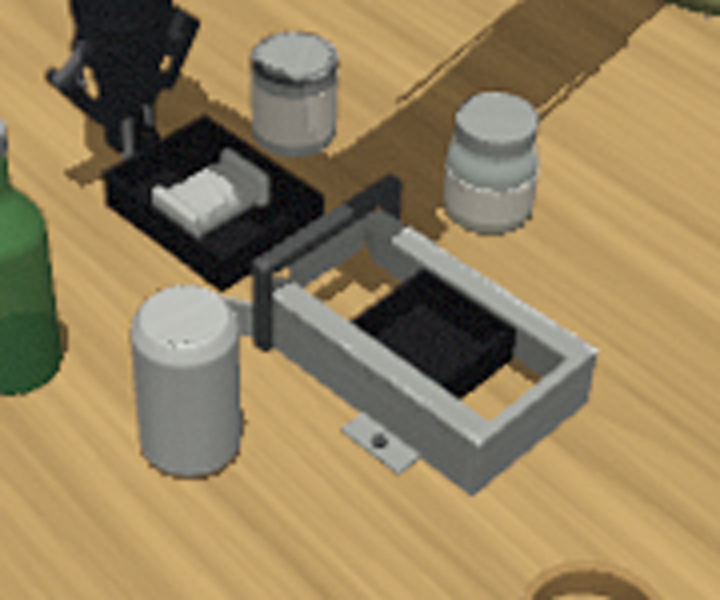

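The tray with the can stands square in front of the mouth. In the crop, the nose rim corners are at about (222,268) and (322,192), and the lintel's top corners at (258,265) and (395,180). I'll check the alignment within this one camera.

```bash
python3 - <<'E'
from h import *
c=imaging.camera_info("scene")
W=lambda u,v,z: ray(c,(200+u/4-.4,140+v/4-.4),z)[:2]
n1,n2=W(221,264,.032),W(323,192,.032);print("nose",n1,n2,(n1+n2)/2,np.linalg.norm(n1-n2))
l1,l2=W(257,265,.076),W(398,180,.076);print("lintel",l1,l2,(l1+l2)/2,np.linalg.norm(l1-l2))
f1,f2=W(475,440,.048),W(596,352,.048);print("far",f1,f2,(f1+f2)/2,np.linalg.norm(f1-f2))
E
```

```text
nose [0.62640651 0.06965432] [0.52358742 0.05561273] [0.57499697 0.06263353] 0.10377345673293134
lintel [0.63719328 0.12322592] [0.51002375 0.11720022] [0.57360851 0.12021307] 0.12731220789280479
far [0.61307695 0.30057143] [0.50342932 0.29598071] [0.55825314 0.29827607] 0.10974369254929416
```

>>> apply_moves:
  moves:
    - [[0,0,-0.2],[-0.018,-0.001,0],1]
    - [[0,0,-0.2],[-0.037,-0.001,0],1]
    - [[0,0,-0.2],[-0.055,-0.001,0],1]
    - [[0,0,-0.2],[-0.073,-0.001,0],1]
    - [[0,0,-0.2],[-0.082,-0.001,0],1]

```text
t: 15.1
tool_pos: [0.5805, -0.0136, 0.0108]
orientation: [-179.8, -0.1, -86.0]
wrist_force: [-0.3, -5.5, 7.5]
opening: 0.13
grip_force: 60.1
```

>>> apply_moves:
  moves:
    - [[0,0,0],[-0.012,0,0],1]
    - [[0,0,0],[-0.025,0,0],1]
    - [[0,0,0],[-0.037,0,0],1]
    - [[0,0,0],[-0.05,0.001,0],1]
    - [[0,0,0],[-0.058,0.001,0],1]

```text
t: 15.72
tool_pos: [0.5754, 0.0437, 0.0108]
orientation: [-179.8, -0.1, -86.0]
wrist_force: [0.4, -6.5, 7.1]
opening: 0.127
grip_force: 60.2
```

Now creep to the stop, watching the force.

>>> apply_moves:
  moves:
    - [[0,0,0],[-0.003,0,0],1]
    - [[0,0,0],[-0.005,0,0],1]
    - [[0,0,0],[-0.007,0,0],1]
    - [[0,0,0],[-0.008,0,0],1]
    - [[0,0,0],[-0.008,0,0],1]

```text
t: 16.35
tool_pos: [0.5749, 0.0513, 0.0108]
orientation: [-179.8, -0.1, -86.0]
wrist_force: [-0.1, -5.6, 6.3]
opening: 0.128
grip_force: 60.3
```

>>> apply_moves:
  moves:
    - [[0,0,0],[-0.001,0,0],1]
    - [[0,0,0],[-0.002,0,0],1]
    - [[0,0,0],[-0.003,0,0],1]
    - [[0,0,0],[-0.004,0,0],1]
    - [[0,0,0],[-0.004,0,0],1]

```text
t: 16.98
tool_pos: [0.5747, 0.0543, 0.0108]
orientation: [-179.8, -0.2, -86.0]
wrist_force: [1.0, -9.5, 6.7]
opening: 0.126
grip_force: 60.2
```

>>> apply_moves:
  moves:
    - [[0,0,0],[-0.001,0,0],1]
    - [[0,0,0],[-0.002,0,0],1]
    - [[0,0,0],[-0.002,0,0],1]

```text
t: 17.35
tool_pos: [0.5747, 0.0544, 0.0109]
orientation: [-179.9, -0.4, -86.1]
wrist_force: [2.9, -16.8, 5.4]
opening: 0.127
grip_force: 60.1
```

```bash
python3 - <<'E'
from h import *
s=env.sense();print(s["t"],s["tool_pos"],s["wrist_force"])
im=imaging.get_image("scene");c=imaging.camera_info("scene")
v=cv2.resize(im[170:290,240:380],(700,600),interpolation=cv2.INTER_CUBIC)
cv2.imwrite("pics/e.png",cv2.cvtColor(v,cv2.COLOR_RGB2BGR))
E
```

```text
17.35 [0.57471193 0.05441859 0.01085081] [  2.94491752 -16.79279747   5.35140624]
```

View pics/e.png

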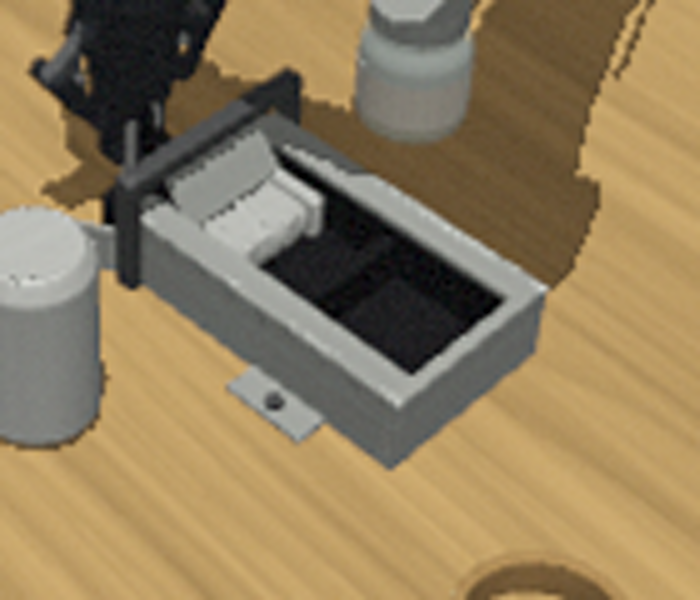

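The flap rests on the can, both trays butt together, and the short tray is against the stop with no floor showing. The motion stopped with the push force rising, so I'll press a little more and release.

>>> apply_moves:
  moves:
    - [[0,0,0],[-0.001,0,0],1]
    - [[0,0,0],[-0.002,0,0],1]
    - [[0,0,0],[-0.002,0,0],1]
    - [[0,0,0],[-0.002,0,0],1]

```text
t: 17.9
tool_pos: [0.5746, 0.0544, 0.0108]
orientation: [-179.9, -0.5, -86.1]
wrist_force: [5.6, -24.3, 4.7]
opening: 0.125
grip_force: 59.9
```

>>> apply_moves:
  moves:
    - [[0,0,0],[0,0,0],0.6]
    - [[0,0,0],[0,0,0],0.6]
    - [[0,0,0],[0,0,0],0.6]
    - [[0,0,0],[0,0,0],0.6]

```text
t: 18.4
tool_pos: [0.573, 0.061, 0.0083]
orientation: [180.0, 0.0, -86.0]
wrist_force: [0.0, -0.8, 0.4]
opening: 0.401
grip_force: 0.0
```

>>> apply_moves:
  moves:
    - [[0,0,0],[0.002,0,-0.03],0.6]
    - [[0,0,0],[0.004,0,-0.08],0.6]
    - [[0,0,0],[0.05,0,-0.12],0.6]
    - [[0,0,0],[0.1,0,-0.14],0.6]
    - [[0,0,0],[0.14,0,-0.15],0.6]

```text
t: 19.02
tool_pos: [0.5833, -0.0804, 0.1603]
orientation: [-179.8, 0.0, -86.0]
wrist_force: [0.1, 0.7, -0.8]
opening: 0.398
grip_force: 0.0
```

```bash
python3 - <<'E'
from h import *
w=imaging.get_image("wrist");im=imaging.get_image("scene")
v=cv2.resize(im[170:290,240:380],(350,300),interpolation=cv2.INTER_CUBIC)
o=np.zeros((384,800,3),np.uint8);o[:300,:350]=v;o[:,350:]=w[:,31:481]
cv2.imwrite("pics/f.png",cv2.cvtColor(o,cv2.COLOR_RGB2BGR))
c=imaging.camera_info("top");imaging.get_image("top")
print([(n,r["confidence"],ray(c,r["position"],z).round(4)) for n,z in[("tray",0),("tray_tab",.026),("inner_front",.016),("inner_back",.016),("hood_stop",.016)] for r in models.pinpoint("top",n)[:1]])
E
```

```text
[('inner_front', 0.63, array([0.5672, 0.2117, 0.016 ])), ('inner_back', 0.76, array([0.5609, 0.2946, 0.016 ])), ('hood_stop', 0.84, array([0.5606, 0.2962, 0.016 ]))]
```

View pics/f.png

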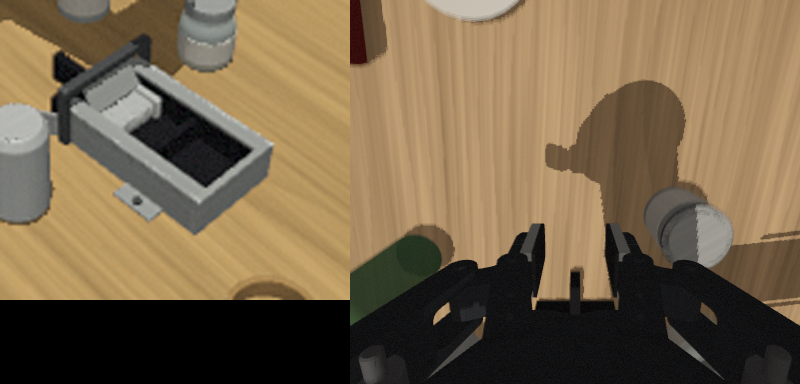

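```bash
python3 - <<'E'
from h import *
t=imaging.get_image("top")
cv2.imwrite("pics/g.png",cv2.cvtColor(cv2.resize(t[175:232,172:272],(800,456),interpolation=cv2.INTER_CUBIC),cv2.COLOR_RGB2BGR))
E
```

```text
(no output)
```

View pics/g.png

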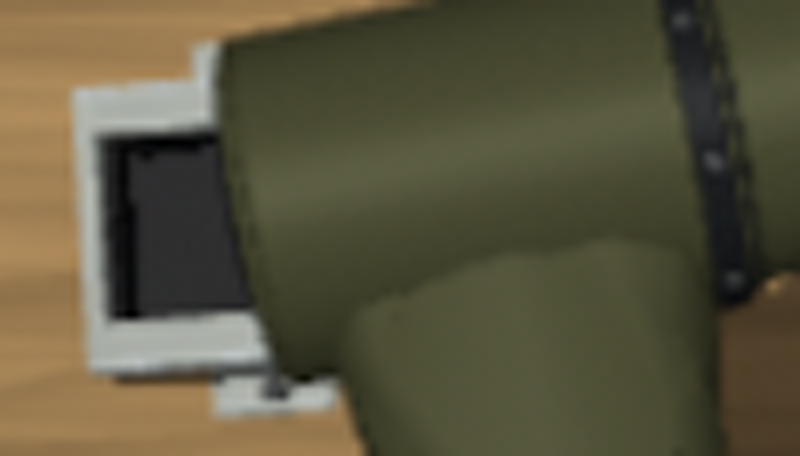

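The top view shows the inner tray's rim right against the end stop (column ~105), square and with no bench showing between them. I'm handing in.

```bash
python3 -c "
from h import *
print(env.close_job())"
```

```text
the job is handed in; nothing more can be done
None
```

The crushed can is in the tabbed tray, which sits in the chute butted against the short tray at the end stop as far as the pictures show. The job is handed in at about 19 s, but no verdict came back.

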